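# Lay the last slats of a trivet on the kitchen scale and hold the glue-up pressed

### The job

Finish the trivet standing on the kitchen scale: lay the loose pale slat across the two dark runners at their empty end, flush with the runner ends and parallel to the pale slat already there, then lay the dark slat crosswise over the middle of both pale slats, letting go of each, with the trivet staying about the middle of the pan. Then press straight down with the fingers on the middle of the dark slat until the pan has sunk 15 mm (1.5 kg, the middle of the dial's green band; never into the red from 22 mm) and keep it there: the program finishes while still pressing, with the pan held down. Leave everything else on the counter alone.

Things in the scene. Friction and masses are not known exactly. Their poses are not given: they have to be found in the camera images.
- trivet: half-built square trivet, loose on the pan at any yaw: two dark runners 140 x 26 x 18 mm along its x axis, centred at y = +57 and -57 mm, and a pale slat of the same size glued across them (along its y axis) at x = -57 mm. The end at x = +57 mm is empty. Origin: centre of its underside, z up
- pale_place (a point): where the centre of the loose pale slat belongs: across the empty end of the runners, 57 mm along the trivet's x axis and 27 mm above its origin (underside at 18 mm); axes as the trivet's, the slat lies along y
- dark_place (a point): where the centre of the dark slat belongs: over the middle of both pale slats, 45 mm above the trivet's origin (underside at 36 mm, top at 54 mm); axes as the trivet's, the slat lies along x
- pale_center (a point): the loose pale wooden slat, 140 x 26 x 18 mm, about 46 g, lying flat on the counter to one side of the scale; the point is its centre (9 mm above its underside), its x axis runs along its length, z up
- dark_center (a point): the loose dark wooden slat, 140 x 26 x 18 mm, about 46 g, lying flat on the counter to the other side of the scale; the point is its centre (9 mm above its underside), its x axis runs along its length, z up
- pan_top (a point): centre of the top of the scale's round pan (210 mm across, light grey mat), 112 mm above the counter when the pan is up; it moves straight down with the pan
- pan (a joint): how far the pan is pressed down, m: 0 is up (tared with the half-built trivet on it), 0.025 is fully down. A spring pushes it up: about 1 N for each mm (100 g on the dial for each mm), so each slat laid adds about 0.5 mm. The dial's green band is 0.012 to 0.018, its red zone begins at 0.022. When let go it springs up.
- scale: blue dial kitchen scale, fixed to the counter, 150 mm square housing 75 mm high under the pan; its round white dial (96 mm across) leans out on its own +x side, with a red needle that turns clockwise 0.2 rad per mm of pan travel. Origin: centre of its underside, under the pan's centre
- glue: bystander: yellow glue bottle, 54 mm across, 140 mm tall; origin at the centre of its underside
- mug: bystander: blue mug, 84 mm across, 95 mm tall; origin at the centre of its underside
- lilac_pot: bystander: lilac plant pot, 100 mm across, 85 mm tall with leaves to 190 mm; origin at the centre of its underside
- green_pot: bystander: green plant pot, 100 mm across, 85 mm tall with leaves to 190 mm; origin at the centre of its underside
- jar: bystander: glass jar with steel cap, 76 mm across, 100 mm tall; origin at the centre of its underside
- brush: bystander: washing-up brush lying on the counter; origin at its underside
Mind the look-alikes: they are no part of the job. Of the things shaped like the trivet, the dark wooden one is meant. What is shaped like the part that bears dark_center but orange is not meant.

How it is judged (in metres and radians):
On the way, in this order (a step that is already met when the one before it is completed fails the run):
1. the pale slat lies across the empty end of the runners and is let go (x of pale_center in the frame of trivet between 0.047 and 0.067 m and y of pale_center in the frame of trivet between -0.01 and 0.01 m and z of pale_center in the frame of trivet between 0.023 and 0.031 m and angle between the x axis of pale_center and the y axis of trivet, either way round below 0.14 rad and horizontal distance between trivet and pan_top below 0.025 m and angle between trivet's own z axis and vertical below 0.08 rad and contact force between the fingers and pale below 0.1 N), for 0.2 s.
2. the dark slat lies crosswise over the middle of both pale slats and is let go, the pan still up (all of step 1 and x of dark_center in the frame of trivet between -0.01 and 0.01 m and y of dark_center in the frame of trivet between -0.01 and 0.01 m and z of dark_center in the frame of trivet between 0.041 and 0.049 m and angle between the x axis of dark_center and the x axis of trivet, either way round below 0.14 rad and contact force between the fingers and dark below 0.1 N and value of joint pan below 0.008 m), for 0.2 s.
3. the fingers press the dark slat and the pan stays in the green band (x of pale_center in the frame of trivet between 0.047 and 0.067 m and y of pale_center in the frame of trivet between -0.01 and 0.01 m and z of pale_center in the frame of trivet between 0.023 and 0.031 m and angle between the x axis of pale_center and the y axis of trivet, either way round below 0.14 rad and x of dark_center in the frame of trivet between -0.01 and 0.01 m and y of dark_center in the frame of trivet between -0.01 and 0.01 m and z of dark_center in the frame of trivet between 0.041 and 0.049 m and angle between the x axis of dark_center and the x axis of trivet, either way round below 0.14 rad and horizontal distance between trivet and pan_top below 0.025 m and angle between trivet's own z axis and vertical below 0.08 rad and value of joint pan between 0.012 and 0.018 m and contact force between the fingers and dark above 5 N), for 0.5 s.
At the end, for the whole second after the job is handed in: The fingers are still pushing on the dark slat with more than 5 N and the pan is held still between 12 and 18 mm down; both slats lie in their places within 10 mm and 8 degrees (heights within 4 mm); the trivet is level and within 25 mm of the pan's centre (all of step 3 and velocity of joint pan between -0.01 and 0.01 m/s); the arm keeps its last pose, push and grip.
It fails at once if the pan is pressed into the red zone (value of joint pan above 0.022 m).
It fails at once if another thing on the counter is shifted by more than 30 mm (distance of any of glue, mug, lilac_pot, green_pot, jar, brush from where it was at the start of the episode above 0.03 m).
It also fails if it takes over 72 s, if anything falls off the work surface, if the arm or the gripper's body presses on something with over 40 N, if the wrist force passes 120 N, or if a joint passes its speed limit or range.

### The arm

A 7-joint arm with a two-finger parallel gripper is mounted at the origin on the work surface. World frame = base frame: x ahead of the robot, y to its left, z up, the work surface at z = 0. Lengths are in m, angles in degrees, forces in N, time in s.
With the tool pointing down it reaches from about 0.4 to 0.85 m from the base axis. Payload 10.4 kg.
Tool frame: the origin (TCP) lies midway between the tips of the shut fingers; the grasp point (between the pads) lies 19 mm behind it; z points along the fingers, y is the line along which they close (so a half turn about z gives the same grasp; the last joint's range is limited). The gripper opens to 87 mm and grips with 3 to 60 N. Pads are 19 mm wide; open, the fingers measure 117 mm over their backs; the gripper's body (75 mm by 190 mm) begins 51 mm behind the grasp point.
Start: joints at [62.246, 19.034, -3.707, 83.658, 1.238, 77.344, -5.071], TCP at [0.278, -0.56, 0.223] pointing down, gripper open.
Joint ranges: [-148.97, 148.97], [-28.65, 121.19], [-84.17, 76.75], [9.2, 138.47], [-72.65, 252.65], [3.7, 117.97], [-149.18, 149.18]. Speed limits (degrees/s): [127.2, 127.2, 159.86, 159.86, 180, 180, 180].

### API

Orientations are given as [roll, pitch, yaw] about the fixed x, y, z axes, in that order (R = Rz(yaw) Ry(pitch) Rx(roll)).
In Python, from rig import env gives the robot as it stands. The module is installed in compiled form; this text tells all that it offers.
- The arm moves only by the tool play_rows, never from a script. Its argument "steps" is a list that holds one entry, the list of rows, each a list of 7 numbers: the shift along the tool's x, y, z each as a share of 0.4 m, from -1 to 1, then the turn, a rotation vector about the tool's x, y, z each as a share of 0.15 rad, from -1 to 1, then the opening, from -1 (shut) to 1 (fully open). In form: [[[dx, dy, dz, ax, ay, az, grip], ...]]. A call has 1 to 8 rows; each row shifts and turns the commanded pose from where the row before left it, along the tool's axes as they then stand; what a row does not reach is not made up. A row lasts 1/8 s, in which the tool goes at most 62.5 mm and 10.7 degrees, less where a joint would pass 70% of its speed; a pose out of reach is approached as far as the arm can. A call with a number of a shift or a turn outside -1 to 1 is refused whole. A call with a gripper value outside its range is refused whole. The fingers move at their own pace and stop on an object; "force" is the grip in N (left out, the last holds). Time passes only in rows, so rows that do not move let the fingers close. It gives the time, the measured TCP pose, the force, the opening and the grip force at its end, in the units of the state.
- env.get_state(): the state, without advancing time (a new reading comes with each control period).
- env.grab_frame(name): name is "scene" or "top"; returns (picture, depth): 480x640x3 uint8, red, green, blue; 480x640 float32, m along the optical axis (not along the pixel's ray), 0 where there is no reading.
- env.get_calibration(name): a dict with "K" (3x3 intrinsics, pixels), "rvec" (rotation vector, rad) and "tvec" (3), from world to camera coordinates, as OpenCV has them. Camera axes: x right, y down, z forward; pixel columns grow to the right and rows downward; lengths in m; the calibration is good to about 2 mm. A picture is of the moment at which its call begins. get_calibration takes no time and is no camera call.
- env.job_done(): hands the job in; it is judged then, once.
The state is a dict: "time_s": time; "qpos": joint angles; "joint_velocities": joint speeds; "effort": joint torques, N m; "position": TCP position; "eef_rot": TCP orientation; "wrist_force": force on the tool from outside, world axes, zero at the start; "wrist_torque": the same for the moment, N m; "finger_gap": opening from 0.0 (shut) to 1.0 (fully open); "gripper_force": force on a finger pad.
Only numpy, scipy, OpenCV 4.12 (cv2) and the standard library are available. Lean on these libraries where they do the work, as an engineer would, in place of code of your own. Each camera call takes 0.05 s, during which the arm holds its last target. There are 200 camera calls.

## Working session

There is one attempt and no reset: what is moved stays moved. The work goes in short steps, Python scripts to look and compute and a tool call to move; the robot and the scene stay as the last step left them, time stands still between calls to the robot, and variables do not carry over. Pictures are saved under pics/ and viewed, at most 10 in all, crops included, and the job is handed in when it is done.

Besides the shell and the picture viewer there is one more tool, called as name(argument=value, ...) on one line, values as JSON. play_rows: Moves the arm, as the interface text tells. Shift numbers are shares of 0.4 m and turn numbers shares of 0.15 rad, none past 1 either way. Its arguments: {"type":"object","properties":{"steps":{"type":"array","items":{"type":"array","items":{"type":"array","items":{"type":"number","minimum":-1,"maximum":1}}}},"force":{"type":"number"}},"required":["steps"]}

```bash
mkdir -p pics; cat > h.py <<'E'
import numpy as np, cv2
from rig import env
def look(n):
    im,d=env.grab_frame(n); c=env.get_calibration(n)
    K=np.array(c["K"]);R=cv2.Rodrigues(np.array(c["rvec"],float))[0];t=np.array(c["tvec"],float).ravel()
    return im,d,K,R,t
def onplane(uv,z,K,R,t):
    uv=np.atleast_2d(np.asarray(uv,float)); r=np.c_[uv,np.ones(len(uv))]@np.linalg.inv(K).T@R
    C=-R.T@t; s=(z-C[2])/r[:,2]; return C+r*s[:,None]
def cloud(d,K,R,t):
    v,u=np.mgrid[:d.shape[0],:d.shape[1]]
    p=np.stack([(u-K[0,2])/K[0,0]*d,(v-K[1,2])/K[1,1]*d,d],-1)
    return (p-t)@R
E
python3 - <<'E'
from h import *
print(env.get_state())
for n in("top","scene"):
    im,d,K,R,t=look(n); cv2.imwrite(f"pics/{n}0.png",im[...,::-1]); print(n,K,-R.T@t)
E
```

```text
{'time_s': 0.0, 'qpos': array([62.24551671, 19.07192113, -3.70757887, 83.70670457,  1.23842388,
       77.34186879, -5.06978531]), 'joint_velocities': array([ 0.01765729, -0.01302273, -0.03670939,  0.0599095 ,  0.00896674,
       -0.02273735, -0.12669261]), 'effort': array([ 8.13640509e-04, -6.23253751e+01,  2.48411600e-02, -3.89889836e+01,
       -6.13231002e-02,  3.97910562e-02,  1.86364673e-04]), 'position': array([ 0.27830318, -0.55918789,  0.22174871]), 'eef_rot': array([-1.79919508e+02,  4.35264868e-03,  2.64624110e+01]), 'wrist_force': array([ 0.01283332, -0.57462077,  0.69915136]), 'wrist_torque': array([-0.0126175 ,  0.01242971, -0.02478918]), 'gripper_force': 0.0, 'finger_gap': 0.9973974003623718}
top [[609.9693383    0.         324.0648524 ]
 [  0.         609.9693383  231.86507313]
 [  0.           0.           1.        ]] [ 0.19365142 -0.00620706  1.70635153]
scene [[444.84773581   0.         317.73917365]
 [  0.         444.84773581 245.1799323 ]
 [  0.           0.           1.        ]] [0.94790297 0.88473335 0.75169599]
```

View pics/top0.png

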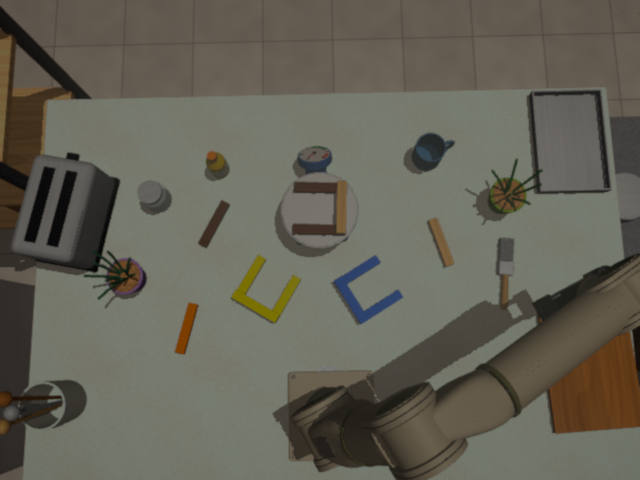

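View pics/scene0.png

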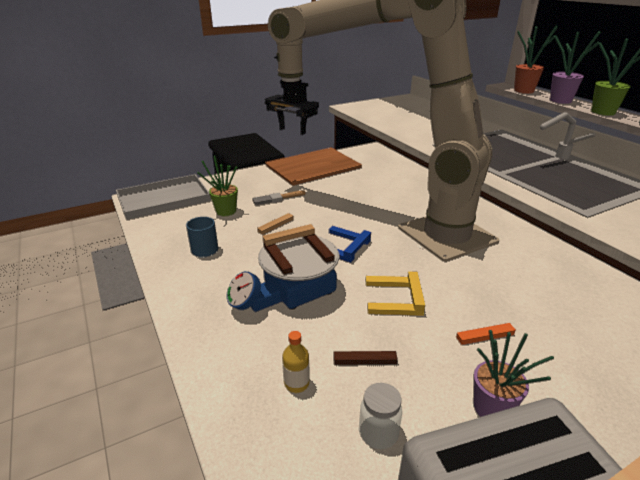

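The top view shows the scale's pan at (320,208). The trivet's glued pale slat is at (340,207) and its empty end points left, towards +y. The loose pale slat is at (440,242) and the loose dark one at (213,224). The yellow and blue frames and the orange slat are decoys. The scene view agrees: dark slat at (365,358), pale at (275,223).

```bash
cat >> h.py <<'E'
def rect(P):
    (c,(w,h),a)=cv2.minAreaRect(P[:,:2].astype(np.float32)*1000)
    if w<h: w,h,a=h,w,a+90
    return np.round(c,1),round(w,1),round(h,1),round((a+90)%180-90,1),len(P)
def blob(W,im,box,z0,z1,kind):
    """points in pixel box (u0,v0,u1,v1), height range, wood colour; largest component"""
    hsv=cv2.cvtColor(im,cv2.COLOR_RGB2HSV); H,S,V=cv2.split(hsv)
    wood=(H<28)&(S>70)
    m=wood&((V<105) if kind=="dark" else (V>=105))&(W[...,2]>z0)&(W[...,2]<z1)
    b=np.zeros(m.shape,bool); b[box[1]:box[3],box[0]:box[2]]=1
    n,l,s,_=cv2.connectedComponentsWithStats((m&b).astype(np.uint8))
    o=np.argsort(-s[1:,4])[:2]+1
    return [(W[l==i], np.argwhere(l==i)[:,::-1]) for i in o]
E
python3 - <<'E'
from h import *
im,d,K,R,t=look("top"); W=cloud(d,K,R,t)
hsv=cv2.cvtColor(im,cv2.COLOR_RGB2HSV)
for u,v in[(213,224),(440,242),(341,207),(318,187),(318,230),(320,208),(260,330),(300,210)]: print((u,v),hsv[v,u],W[v,u].round(4))
for nm,box,z0,z1,k,zt in[("pale",(410,200,470,280),.010,.03,"pale",.018),("dark",(190,190,240,260),.010,.03,"dark",.018),("glued",(270,165,370,250),.140,.16,"pale",.148),("run",(270,165,370,250),.12,.14,"dark",.13)]:
    for P,uv in blob(W,im,box,z0,z1,k):
        print(nm,rect(P),"z",P[:,2].mean().round(4),"ray",rect(onplane(uv,zt,K,R,t)))
# pan: circle
g=(hsv[...,1]<60)&(abs(W[...,2]-.112)<.006)
b=np.zeros(g.shape,bool); b[160:260,270:370]=1
uv=np.argwhere(g&b)[:,::-1]; h=cv2.convexHull(onplane(uv,.112,K,R,t)[:,:2].astype(np.float32)*1000); print("pan",cv2.minEnclosingCircle(h),W[g&b][:,2].mean())
E
```

```text
(213, 224) [ 12 111  60] [0.5258 0.3221 0.0203]
(440, 242) [ 17 130 120] [ 0.4616 -0.3151  0.0147]
(341, 207) [ 17 134 114] [ 0.5399 -0.0377  0.1422]
(318, 187) [ 12 107  62] [0.599  0.022  0.1276]
(318, 230) [ 12 105  61] [0.4811 0.0239 0.1353]
(320, 208) [ 19  24 119] [0.5439 0.0179 0.1172]
(260, 330) [ 40  25 124] [0.2282 0.1916 0.0022]
(300, 210) [ 21  22 118] [0.5411 0.0716 0.1108]
pale (array([ 464. , -317.7]), 137.8, 25.9, 16.7, 399) z 0.0185 ray (array([ 464.1, -318.1]), 137.5, 23.2, 17.5, 399)
dark (array([528.5, 321.6]), 135.7, 26.7, -27.8, 393) z 0.0184 ray (array([528.1, 321.2]), 135.5, 24.8, -28.0, 393)
glued (array([541., -39.]), 138.5, 23.8, -1.4, 449) z 0.1481 ray (array([540.4, -39. ]), 136.5, 23.7, -1.3, 449)
run (array([486. ,  30.7]), 118.7, 25.7, 88.2, 393) z 0.1302 ray (array([486.3,  30.6]), 118.4, 24.1, 88.8, 393)
run (array([598.6,  29.8]), 111.7, 24.7, 87.9, 365) z 0.1299 ray (array([598.6,  29.9]), 111.7, 21.9, 88.7, 365)
pan ((541.9293823242188, 19.50902557373047), 104.49586486816406) 0.11189907107665452
```

```bash
cat >> h.py <<'E'
from scipy.spatial.transform import Rotation as Ro
def go(x,y,z,yaw):
    """total shift (shares, tool axes) then total turn (shares) to get there from now"""
    s=env.get_state(); T=Ro.from_euler('xyz',s["eef_rot"],degrees=True); G=Ro.from_euler('xyz',[180,0,yaw],degrees=True)
    p=np.array(s["position"]); sh=T.inv().apply(np.array([x,y,z])-p)/.4; tu=(T.inv()*G).as_rotvec()/.15
    print("t",s["time_s"],"pos",p.round(4),"rot",np.round(s["eef_rot"],1),"F",np.round(s["wrist_force"],1),"gap",round(s["finger_gap"],3))
    print("shift",sh.round(3),"turn",tu.round(3))
E
python3 - <<'E'
from h import *
im,d,K,R,t=look("top"); W=cloud(d,K,R,t)
for n,(a,b,c,e),z0,z1 in[("jar",(130,170,175,220),.06,.12),("glue",(195,140,240,190),.03,.15)]:
    P=W[b:e,a:c].reshape(-1,3); P=P[(P[:,2]>z0)&(P[:,2]<z1)]; print(n,cv2.minEnclosingCircle(P[:,:2].astype(np.float32)*1000),np.median(P,0))
go(.464,-.318,.10,17.2)
E
```

```text
jar ((604.0631713867188, 479.4481506347656), 37.6361083984375) [0.60014585 0.47464353 0.09768346]
glue ((689.5245361328125, 304.69195556640625), 28.462154388427734) [0.68100634 0.29844528 0.09371626]
t 0.2 pos [ 0.2784 -0.5593  0.2221] rot [-180.     0.    26.5] F [-0.3 -0.6 -0.5] gap 1.001
shift [ 0.684 -0.333  0.305] turn [-6.000e-03  1.000e-03  1.077e+00]
```

play_rows(steps=[[[0.114,-0.0555,0.05,0,0,0,1],[0.114,-0.0555,0.05,0,0,0,1],[0.114,-0.0555,0.05,0,0,0,1],[0.114,-0.0555,0.05,0,0,0,1],[0.114,-0.0555,0.05,0,0,0,1],[0.114,-0.0555,0.05,0,0,0,1],[0,0,0,0,0,0.54,1],[0,0,0,0,0,0.54,1]]], force=20)

```text
time_s: 1.2
position: [0.4643, -0.3176, 0.1021]
eef_rot: [-180.0, 0.0, 17.1]
wrist_force: [-0.2, -0.2, 0.0]
finger_gap: 1.001
gripper_force: 0.0
```

```bash
python3 -c "
from h import *
go(.464,-.318,.005,17.2)"
```

```text
t 1.2 pos [ 0.4643 -0.3176  0.1021] rot [-180.     0.    17.1] F [-0.2 -0.2  0. ] gap 1.001
shift [-0.001  0.001  0.243] turn [-0.004  0.003 -0.01 ]
```

Tracking is accurate. Next I go down and close the fingers.

play_rows(steps=[[[0,0,0.08,0,0,0,1],[0,0,0.08,0,0,0,1],[0,0,0.06,0,0,0,1],[0,0,0.022,0,0,0,1],[0,0,0,0,0,0,-1],[0,0,0,0,0,0,-1],[0,0,0,0,0,0,-1],[0,0,0,0,0,0,-1]]])

```text
time_s: 2.2
position: [0.4644, -0.3186, 0.0063]
eef_rot: [180.0, -0.0, 17.2]
wrist_force: [-0.3, 0.9, -0.8]
finger_gap: 0.633
gripper_force: 0.0
```

play_rows(steps=[[[0,0,0,0,0,0,-1],[0,0,0,0,0,0,-1],[0,0,-0.05,0,0,0,-1],[0,0,-0.1,0,0,0,-1],[0,0,-0.12,0,0,0,-1],[0,0,-0.12,0,0,0,-1],[0,0,-0.12,0,0,0,-1],[0,0,-0.1,0,0,0,-1]]])

```text
time_s: 3.2
position: [0.4641, -0.3184, 0.2519]
eef_rot: [179.9, -0.0, 17.2]
wrist_force: [0.1, -1.1, 0.0]
finger_gap: 0.003
gripper_force: 0.0
```

```bash
python3 -c "
from h import *
go(.5435,.075,.25,-1.3)"
```

```text
t 3.2 pos [ 0.4641 -0.3184  0.2519] rot [179.9  -0.   17.2] F [ 0.1 -1.1  0. ] gap 0.003
shift [ 0.48  -0.881  0.004] turn [ 0.007 -0.007  2.15 ]
```

The fingers close slowly, so I lifted before they had a grip. I'll remeasure the slat while going back.

```bash
python3 - <<'E'
from h import *
im,d,K,R,t=look("scene"); W=cloud(d,K,R,t)
for P,uv in blob(W,im,(240,205,310,240),.012,.03,"pale")[:1]: print(rect(P))
im,d,K,R,t=look("top"); W=cloud(d,K,R,t)
for P,uv in blob(W,im,(410,200,470,280),.010,.03,"pale"): print(rect(P),rect(onplane(uv,.018,K,R,t)))
E
```

```text
(array([ 509.6, -302.9]), 45.4, 29.3, 23.8, 55)
```

play_rows(steps=[[[0,0,0,0,0,0,0.6],[0,0,0,0,0,0,0.6],[0,0,0,0,0,0,0.6],[0,0,0,0,0,0,0.6],[0,0,0,0,0,0,0.6],[0,0,0,0,0,0,0.6],[0,0,0,0,0,0,0.6],[0,0,0,0,0,0,0.6]]])

```text
time_s: 4.3
position: [0.4641, -0.3184, 0.2498]
eef_rot: [180.0, -0.0, 17.2]
wrist_force: [0.2, -0.3, -0.3]
finger_gap: 0.779
gripper_force: 0.0
```

```bash
python3 - <<'E'
from h import *
a=look("scene")[0][150:300,180:400]; b=look("top")[0][130:310,340:560]
a=cv2.resize(a,(400,273));b=cv2.resize(b,(400,327))
cv2.imwrite("pics/c1.png",np.vstack([a,b])[...,::-1])
E
```

```text
(no output)
```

View pics/c1.png

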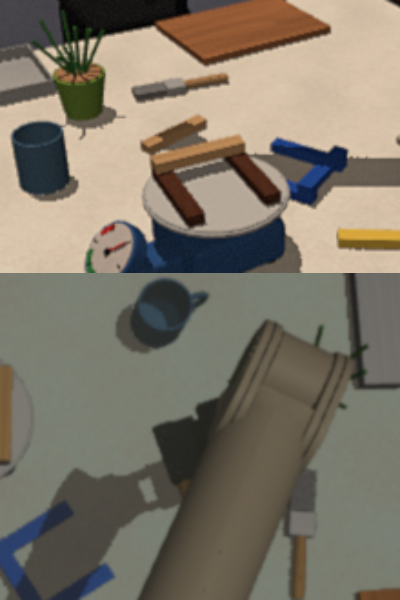

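In the scene crop the loose slat is still at about (275,223) in full-image pixels. That hasn't changed, so the slat stayed put. I'll go back down and give the fingers long enough to close.

play_rows(steps=[[[0,0,0.13,0,0,0,0.4],[0,0,0.13,0,0,0,0.4],[0,0,0.13,0,0,0,0.4],[0,0,0.13,0,0,0,0.4],[0,0,0.07,0,0,0,0.4],[0,0,0.022,0,0,0,0.4],[0,0,0,0,0,0,-1],[0,0,0,0,0,0,-1]]])

```text
time_s: 5.4
position: [0.4651, -0.319, 0.0065]
eef_rot: [179.9, -0.1, 17.2]
wrist_force: [-0.7, -0.1, -0.3]
finger_gap: 0.556
gripper_force: 0.0
```

play_rows(steps=[[[0,0,0,0,0,0,-1],[0,0,0,0,0,0,-1],[0,0,0,0,0,0,-1],[0,0,0,0,0,0,-1],[0,0,0,0,0,0,-1],[0,0,0,0,0,0,-1]]])

```text
time_s: 6.15
position: [0.4644, -0.3185, 0.0055]
eef_rot: [180.0, -0.0, 17.2]
wrist_force: [-0.7, 0.3, 6.3]
finger_gap: 0.298
gripper_force: 20.0
```

play_rows(steps=[[[0,0,-0.03,0,0,0,-1],[0,0,-0.08,0,0,0,-1],[0,0,-0.12,0,0,0,-1],[0,0,-0.12,0,0,0,-1],[0,0,-0.12,0,0,0,-1],[0,0,-0.12,0,0,0,-1],[0,0,-0.04,0,0,0,-1],[0,0,0,0,0,0,-1]]])

```text
time_s: 7.15
position: [0.4643, -0.3185, 0.2578]
eef_rot: [179.9, -0.1, 17.2]
wrist_force: [-0.3, -0.2, -0.4]
finger_gap: 0.294
gripper_force: 20.0
```

```bash
python3 -c "
from h import *
go(.5435,.075,.25,-1.3)"
```

```text
t 7.15 pos [ 0.4643 -0.3185  0.2578] rot [ 1.799e+02 -1.000e-01  1.720e+01] F [-0.3 -0.2 -0.4] gap 0.294
shift [ 0.48  -0.881  0.019] turn [ 0.008 -0.008  2.15 ]
```

play_rows(steps=[[[0.06,-0.11,0,0,0,0,-1],[0.06,-0.11,0,0,0,0,-1],[0.06,-0.11,0,0,0,0,-1],[0.06,-0.11,0,0,0,0,-1],[0.06,-0.11,0,0,0,0,-1],[0.06,-0.11,0,0,0,0,-1],[0.06,-0.11,0,0,0,0,-1],[0.06,-0.11,0,0,0,0,-1]]])

```text
time_s: 8.15
position: [0.5428, 0.0759, 0.2549]
eef_rot: [-180.0, 0.2, 17.2]
wrist_force: [0.3, -0.7, -0.7]
finger_gap: 0.294
gripper_force: 20.0
```

play_rows(steps=[[[0,0,0,0,0,0.72,-1],[0,0,0,0,0,0.72,-1],[0,0,0,0,0,0.71,-1],[0,0,0,0,0,0,-1]]])

```text
time_s: 8.65
position: [0.5428, 0.0745, 0.2551]
eef_rot: [180.0, 0.2, -1.3]
wrist_force: [-1.1, 0.3, -0.5]
finger_gap: 0.293
gripper_force: 20.0
```

```bash
cat > seen.py <<'E'
from h import *
im,d,K,R,t=look("top"); W=cloud(d,K,R,t)
for nm,z0,z1,k,zt in[("pale@148",.140,.16,"pale",.148),("dark@166",.158,.175,"dark",.166),("run@130",.12,.14,"dark",.13),("held pale",.18,.30,"pale",.26)]:
    for P,uv in blob(W,im,(250,150,390,270),z0,z1,k):
        if len(P)>40: print(nm,rect(P),"ray",rect(onplane(uv,zt,K,R,t)))
E
python3 seen.py; python3 -c "
from h import *
go(.5435,.075,.155,-1.3)
a=look('scene')[0][130:330,180:400]; b=look('top')[0][130:310,220:440]
a=cv2.resize(a,(400,364));b=cv2.resize(b,(400,327))
cv2.imwrite('pics/c2.png',np.hstack([a[:327],b])[...,::-1])"
```

```text
pale@148 (array([540.1, -38.9]), 138.3, 23.7, -1.4, 446) ray (array([540.4, -39. ]), 136.5, 23.7, -1.3, 446)
t 8.7 pos [0.5429 0.0745 0.2554] rot [ 1.8e+02  1.0e-01 -1.2e+00] F [-0.1  0.4 -0.4] gap 0.291
shift [ 0.002 -0.001  0.251] turn [0.002 0.016 0.016]
```

View pics/c2.png

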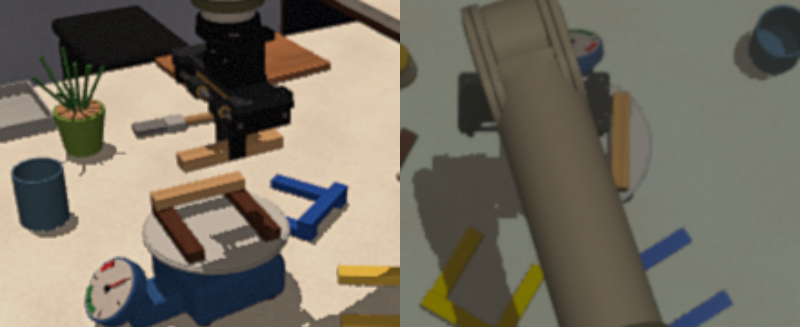

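The held slat is level and sits over the empty end. Its underside is 5.5 mm below the TCP, so I'm going down to about z = 0.136.

play_rows(steps=[[[0.002,-0.001,0.08,0,0,0,-1],[0,0,0.08,0,0,0,-1],[0,0,0.07,0,0,0,-1],[0,0,0.04,0,0,0,-1],[0,0,0.02,0,0,0,-1],[0,0,0.005,0,0,0,-1],[0,0,0.003,0,0,0,-1],[0,0,0,0,0,0,-1]]])

```text
time_s: 9.8
position: [0.5447, 0.075, 0.1383]
eef_rot: [180.0, -0.1, -1.3]
wrist_force: [-0.8, -0.3, -0.5]
finger_gap: 0.3
gripper_force: 20.0
```

play_rows(steps=[[[-0.002,0,0.004,0,0,0,-1],[0,0,0.001,0,0,0,-1],[0,0,0,0,0,0,-1],[0,0,0,0,0,0,-0.2],[0,0,0,0,0,0,0],[0,0,0,0,0,0,0.1],[0,0,0,0,0,0,0.1],[0,0,0,0,0,0,0.1]]])

```text
time_s: 10.8
position: [0.5436, 0.075, 0.1357]
eef_rot: [180.0, -0.0, -1.3]
wrist_force: [0.4, -0.3, 0.2]
finger_gap: 0.542
gripper_force: 0.0
```

play_rows(steps=[[[0,0,0,0,0,0,0.1],[0,0,-0.03,0,0,0,0.1],[0,0,-0.08,0,0,0,0.1],[0,0,-0.12,0,0,0,0.1],[0,0,-0.12,0,0,0,0.1],[0,0,-0.05,0,0,0,0.1]]])

```text
time_s: 11.55
position: [0.5444, 0.0755, 0.2999]
eef_rot: [-180.0, -0.3, -1.3]
wrist_force: [0.7, 0.5, -1.2]
finger_gap: 0.552
gripper_force: 0.0
```

```bash
python3 seen.py;python3 -c "
from h import *
go(.5285,.3215,.28,-1.3)"
```

```text
pale@148 (array([540.4, -39. ]), 138.2, 23.8, -1.3, 445) ray (array([540.4, -39. ]), 136.5, 23.7, -1.3, 445)
t 11.6 pos [0.5448 0.0755 0.3013] rot [-180.    -0.4   -1.3] F [-0.   0.6  2. ] gap 0.549
shift [-0.055 -0.614  0.053] turn [-0.005 -0.043  0.001]
```

play_rows(steps=[[[0,0,0,0,0,-0.991,0.6],[0,0,0,0,0,-0.991,0.6],[0,0,0,0,0,-0.991,0.6],[0,0,0,0,0,-0.991,0.6],[0,0,0,0,0,-0.991,0.6],[0,0,0,0,0,-0.991,0.6],[0,0,0,0,0,-0.991,0.6],[0,0,0,0,0,-0.991,0.6]]])

```text
time_s: 12.6
position: [0.5434, 0.0751, 0.2958]
eef_rot: [180.0, 0.0, 67.1]
wrist_force: [-0.4, -0.4, -0.4]
finger_gap: 0.801
gripper_force: 0.0
```

play_rows(steps=[[[0,0,0,0,0,-0.991,0.6],[0,0,0,0,0,-0.991,0.6],[0,0,0,0,0,-0.991,0.6],[0,0,0,0,0,-0.991,0.6],[0,0,0,0,0,-0.991,0.6],[0,0,0,0,0,-0.991,0.6],[0,0,0,0,0,-0.991,0.6],[0,0,0,0,0,-0.991,0.6]]])

```text
time_s: 13.6
position: [0.5434, 0.075, 0.2958]
eef_rot: [-180.0, 0.0, 135.3]
wrist_force: [0.7, -0.1, -0.1]
finger_gap: 0.8
gripper_force: 0.0
```

play_rows(steps=[[[0,0,0,0,0,-0.991,0.6],[0,0,0,0,0,-0.991,0.6],[0,0,0,0,0,0,0.6]]])

```text
time_s: 13.98
position: [0.5435, 0.075, 0.2958]
eef_rot: [-180.0, -0.0, 152.0]
wrist_force: [0.0, 0.3, -0.2]
finger_gap: 0.799
gripper_force: 0.0
```

```bash
python3 -c "
from h import *
print(env.get_state()['qpos'].round(0))
go(.5285,.3215,.28,152)"
```

```text
[ 25.  12. -43.  87.   8.  85.  43.]
t 13.975 pos [0.5435 0.075  0.2958] rot [-180.   -0.  152.] F [ 0.   0.3 -0.2] gap 0.799
shift [0.323 0.526 0.04 ] turn [-0.    -0.    -0.005]
```

play_rows(steps=[[[0.0538,0.0877,0.006,0,0,0,0.6],[0.0538,0.0877,0.006,0,0,0,0.6],[0.0538,0.0877,0.006,0,0,0,0.6],[0.0538,0.0877,0.006,0,0,0,0.6],[0.0538,0.0877,0.006,0,0,0,0.6],[0.0538,0.0877,0.006,0,0,0,0.6],[0,0,0,0,0,0,0.6]]])

```text
time_s: 14.85
position: [0.5264, 0.3251, 0.2808]
eef_rot: [180.0, -0.1, 152.1]
wrist_force: [0.2, -0.2, 0.5]
finger_gap: 0.799
gripper_force: 0.0
```

```bash
python3 -c "
from h import *
go(.5285,.3215,.0055,152)
im,d,K,R,t=look('top'); W=cloud(d,K,R,t)
for nm,z0,z1,k,zt in[('pale@148',.140,.16,'pale',.148),('run@130',.12,.14,'dark',.13)]:
    for P,uv in blob(W,im,(250,150,390,270),z0,z1,k):
        if len(P)>40: print(nm,rect(P),'ray',rect(onplane(uv,zt,K,R,t)))
"
```

```text
t 14.85 pos [0.5264 0.3251 0.2808] rot [ 1.800e+02 -1.000e-01  1.521e+02] F [ 0.2 -0.2  0.5] gap 0.799
shift [-0.01  -0.006  0.688] turn [ 0.003 -0.014  0.013]
pale@148 (array([543.6,  73.5]), 139.1, 24.0, -0.8, 468) ray (array([542.9,  73.6]), 136.8, 23.6, -0.8, 468)
pale@148 (array([540.7, -39. ]), 138.2, 23.8, -1.4, 465) ray (array([540.4, -39. ]), 136.5, 23.7, -1.3, 465)
run@130 (array([485.5,  22.4]), 122.7, 26.4, 88.7, 310) ray (array([484.8,  22.6]), 123.4, 26.7, 88.8, 310)
run@130 (array([598.8,  16.6]), 85.9, 28.5, -88.1, 285) ray (array([597.3,  16.6]), 85.3, 24.7, 89.2, 285)
```

The pale slat is in place: 112.6 mm from the glued one and parallel to it. Next is the dark slat.

play_rows(steps=[[[0,0,0.12,0,0,0,0.4],[0,0,0.12,0,0,0,0.4],[0,0,0.12,0,0,0,0.4],[0,0,0.12,0,0,0,0.4],[0,0,0.1,0,0,0,0.4],[0,0,0.02,0,0,0,0.4],[0,0,0,0,0,0,0.4]]])

```text
time_s: 15.78
position: [0.5291, 0.321, 0.0422]
eef_rot: [180.0, 0.0, 151.9]
wrist_force: [0.3, 0.7, 0.8]
finger_gap: 0.698
gripper_force: 0.0
```

```bash
python3 -c "
from h import *
go(.5285,.3215,.0055,152)"
```

```text
t 15.775 pos [0.5291 0.321  0.0422] rot [180.    0.  151.9] F [0.3 0.7 0.8] gap 0.698
shift [0.002 0.    0.092] turn [ 0.002  0.004 -0.012]
```

play_rows(steps=[[[0,0,0.06,0,0,0,0.4],[0,0,0.032,0,0,0,0.4],[0,0,0,0,0,0,-1],[0,0,0,0,0,0,-1],[0,0,0,0,0,0,-1],[0,0,0,0,0,0,-1],[0,0,0,0,0,0,-1],[0,0,0,0,0,0,-1]]])

```text
time_s: 16.77
position: [0.5286, 0.3217, 0.005]
eef_rot: [180.0, 0.0, 152.0]
wrist_force: [-0.3, 0.8, 4.2]
finger_gap: 0.296
gripper_force: 20.0
```

play_rows(steps=[[[0,0,0,0,0,0,-1],[0,0,0,0,0,0,-1]]])

```text
time_s: 17.02
position: [0.5287, 0.3217, 0.005]
eef_rot: [180.0, 0.0, 152.0]
wrist_force: [-1.1, -0.4, 5.4]
finger_gap: 0.298
gripper_force: 20.0
```

play_rows(steps=[[[0,0,-0.04,0,0,0,-1],[0,0,-0.1,0,0,0,-1],[0,0,-0.12,0,0,0,-1],[0,0,-0.12,0,0,0,-1],[0,0,-0.12,0,0,0,-1],[0,0,-0.12,0,0,0,-1],[0,0,-0.08,0,0,0,-1],[0,0,0,0,0,0,-1]]])

```text
time_s: 18.02
position: [0.5286, 0.3224, 0.2879]
eef_rot: [179.8, 0.1, 152.0]
wrist_force: [-0.1, 0.5, -1.2]
finger_gap: 0.294
gripper_force: 20.0
```

```bash
python3 -c "
from h import *
go(.542,.0178,.28,88.7)"
```

```text
t 18.025 pos [0.5286 0.3224 0.2879] rot [1.798e+02 1.000e-01 1.520e+02] F [-0.1  0.5 -1.2] gap 0.294
shift [-0.387 -0.657  0.018] turn [ 3.100e-02 -1.000e-03  7.369e+00]
```

play_rows(steps=[[[-0.0484,-0.0821,0,0,0,0,-1],[-0.0484,-0.0821,0,0,0,0,-1],[-0.0484,-0.0821,0,0,0,0,-1],[-0.0484,-0.0821,0,0,0,0,-1],[-0.0484,-0.0821,0,0,0,0,-1],[-0.0484,-0.0821,0,0,0,0,-1],[-0.0484,-0.0821,0,0,0,0,-1],[-0.0484,-0.0821,0,0,0,0,-1]]])

```text
time_s: 19.02
position: [0.5411, 0.0155, 0.2839]
eef_rot: [-180.0, -0.1, 152.0]
wrist_force: [0.2, -1.0, -0.8]
finger_gap: 0.299
gripper_force: 20.0
```

play_rows(steps=[[[0,0,0,0,0,0.921,-1],[0,0,0,0,0,0.921,-1],[0,0,0,0,0,0.921,-1],[0,0,0,0,0,0.921,-1],[0,0,0,0,0,0.921,-1],[0,0,0,0,0,0.921,-1],[0,0,0,0,0,0.921,-1],[0,0,0,0,0,0.921,-1]]])

```text
time_s: 20.02
position: [0.5411, 0.0168, 0.2838]
eef_rot: [-179.9, 0.0, 88.4]
wrist_force: [0.8, -0.9, -0.8]
finger_gap: 0.296
gripper_force: 20.0
```

play_rows(steps=[[[0,0,0,0,0,0,-1],[0,0,0,0,0,0,-1]]])

```text
time_s: 20.27
position: [0.5415, 0.0168, 0.2842]
eef_rot: [-180.0, 0.0, 88.9]
wrist_force: [0.6, 0.5, -0.6]
finger_gap: 0.299
gripper_force: 20.0
```

```bash
python3 -c "
from h import *
go(.542,.0178,.153,88.7)"
```

```text
t 20.275 pos [0.5415 0.0168 0.2842] rot [-180.     0.    88.9] F [ 0.6  0.5 -0.6] gap 0.299
shift [0.002 0.001 0.328] turn [-0.004  0.001  0.02 ]
```

play_rows(steps=[[[0.002,0.001,0.08,0,0,0,-1],[0,0,0.09,0,0,0,-1],[0,0,0.08,0,0,0,-1],[0,0,0.04,0,0,0,-1],[0,0,0.02,0,0,0,-1],[0,0,0.01,0,0,0,-1],[0,0,0.004,0,0,0,-1],[0,0,0,0,0,0,-1]]])

```text
time_s: 21.28
position: [0.5425, 0.0176, 0.1555]
eef_rot: [180.0, 0.0, 88.7]
wrist_force: [0.9, 0.2, -0.5]
finger_gap: 0.299
gripper_force: 20.0
```

play_rows(steps=[[[0,0,0.002,0,0,0,-1],[0,0,0,0,0,0,-1]]])

```text
time_s: 21.52
position: [0.5423, 0.0176, 0.1543]
eef_rot: [180.0, 0.0, 88.7]
wrist_force: [-0.2, 0.2, -0.3]
finger_gap: 0.299
gripper_force: 20.0
```

play_rows(steps=[[[0,0,0.003,0,0,0,-1],[0,0,0,0,0,0,-1],[0,0,0,0,0,0,-0.2],[0,0,0,0,0,0,0],[0,0,0,0,0,0,0.1],[0,0,0,0,0,0,0.1],[0,0,0,0,0,0,0.1],[0,0,0,0,0,0,0.1]]])

```text
time_s: 22.52
position: [0.5422, 0.0176, 0.1529]
eef_rot: [180.0, 0.0, 88.7]
wrist_force: [0.6, -0.1, -1.0]
finger_gap: 0.549
gripper_force: 0.0
```

play_rows(steps=[[[0,0,0,0,0,0,0.1],[0,0,-0.03,0,0,0,0.1],[0,0,-0.06,0,0,0,0.1],[0,0,-0.04,0,0,0,-1],[0,0,0,0,0,0,-1],[0,0,0,0,0,0,-1],[0,0,0,0,0,0,-1],[0,0,0,0,0,0,-1]]])

```text
time_s: 23.52
position: [0.542, 0.0176, 0.2044]
eef_rot: [-180.0, -0.0, 88.7]
wrist_force: [-0.4, -0.2, 0.0]
finger_gap: 0.071
gripper_force: 0.0
```

play_rows(steps=[[[0,0,0,0,0,0,-1],[0,0,0,0,0,0,-1],[0,0,0,0,0,0,-1],[0,0,0,0,0,0,-1]]])

```text
time_s: 24.02
position: [0.5423, 0.0176, 0.205]
eef_rot: [180.0, 0.0, 88.7]
wrist_force: [0.0, 0.5, 0.2]
finger_gap: 0.005
gripper_force: 0.0
```

```bash
python3 seen.py; python3 -c "
from h import *
go(.542,.0178,.170,88.7)
a=look('scene')[0][170:330,200:360]
cv2.imwrite('pics/c3.png',cv2.resize(a,(600,600),interpolation=cv2.INTER_CUBIC)[...,::-1])
im,d,K,R,t=look('scene'); W=cloud(d,K,R,t)
for nm,z0,z1,k in[('pale',.140,.155,'pale'),('dark',.158,.175,'dark')]:
    for P,uv in blob(W,im,(200,190,360,330),z0,z1,k): print(nm,rect(P),P[:,2].mean())"
```

```text
dark@166 (array([543.7,  73.7]), 26.6, 20.5, -1.2, 69) ray (array([542.4,  73.9]), 26.7, 20.7, -0.6, 69)
t 24.075 pos [0.5422 0.0176 0.205 ] rot [180.    0.   88.7] F [ 0.3 -0.  -0.1] gap 0.001
shift [ 0.001 -0.001  0.087] turn [ 0.     0.    -0.002]
pale (array([580.5, -36.8]), 58.0, 29.5, 1.8, 132) 0.14683553259416177
pale (array([492.6, -34.4]), 44.0, 26.4, -2.2, 90) 0.14640864895151826
dark (array([542. ,  19.4]), 141.3, 28.2, 89.8, 345) 0.16412802610749289
```

View pics/c3.png

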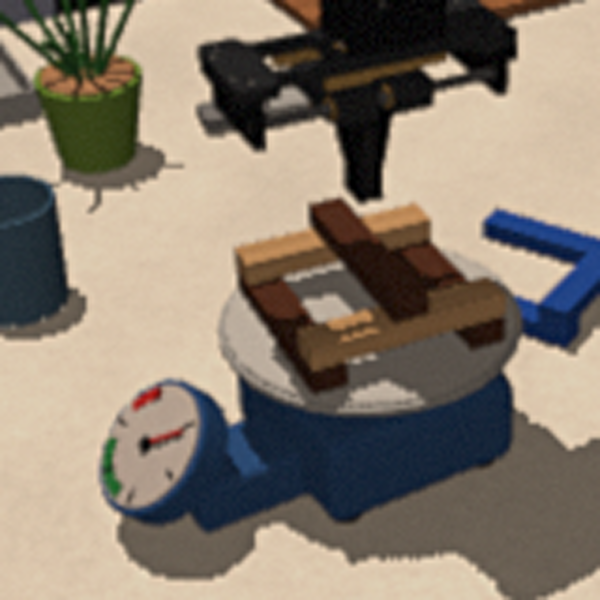

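The trivet is finished: the dark slat lies crosswise over both pale slats at (542, 19) mm, and the closed fingers hang above its middle. Next I press slowly.

play_rows(steps=[[[0,0,0.05,0,0,0,-1],[0,0,0.035,0,0,0,-1],[0,0,0.01,0,0,0,-1],[0,0,0.005,0,0,0,-1],[0,0,0.005,0,0,0,-1],[0,0,0.005,0,0,0,-1],[0,0,0,0,0,0,-1],[0,0,0,0,0,0,-1]]])

```text
time_s: 25.18
position: [0.5424, 0.0176, 0.1613]
eef_rot: [180.0, 0.0, 88.7]
wrist_force: [-2.1, -0.3, 4.7]
finger_gap: 0.008
gripper_force: 2.3
```

play_rows(steps=[[[0,0,0.005,0,0,0,-1],[0,0,0.005,0,0,0,-1],[0,0,0.005,0,0,0,-1],[0,0,0.003,0,0,0,-1],[0,0,0.003,0,0,0,-1],[0,0,0,0,0,0,-1],[0,0,0,0,0,0,-1],[0,0,0,0,0,0,-1]]])

```text
time_s: 26.18
position: [0.5425, 0.0176, 0.1536]
eef_rot: [179.9, 0.0, 88.7]
wrist_force: [-4.9, 0.3, 11.9]
finger_gap: 0.004
gripper_force: 6.1
```

```bash
python3 -c "
from h import *
go(.542,.0178,.151,88.7)
im,d,K,R,t=look('scene'); W=cloud(d,K,R,t)
cv2.imwrite('pics/c4.png',cv2.resize(im[190:330,200:360],(640,560),interpolation=cv2.INTER_CUBIC)[...,::-1])
for nm,z0,z1,k in[('pale',.12,.142,'pale'),('dark',.143,.16,'dark')]:
    for P,uv in blob(W,im,(200,190,360,330),z0,z1,k): print(nm,rect(P),P[:,2].mean())"
```

```text
t 26.175 pos [0.5425 0.0176 0.1536] rot [179.9   0.   88.7] F [-4.9  0.3 11.9] gap 0.004
shift [ 0.    -0.001  0.007] turn [ 0.006  0.003 -0.002]
pale (array([580.7, -37.8]), 57.1, 31.4, -0.2, 131) 0.13447637838227233
pale (array([487.7, -32.5]), 36.5, 30.4, 1.5, 64) 0.13387029193190386
dark (array([541.6,  19.7]), 140.0, 27.2, 88.6, 314) 0.15120208348639944
```

View pics/c4.png

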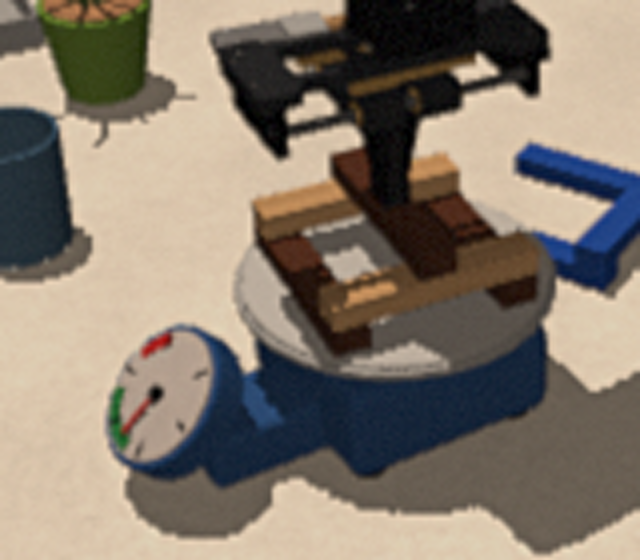

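The needle sits just inside the lower edge of the green band, so the pan is about 12.5–13 mm down. I'll press about 2 mm further and ease the small sideways load.

play_rows(steps=[[[0,-0.001,0.002,0,0,0,-1],[0,-0.001,0.002,0,0,0,-1],[0,-0.001,0.002,0,0,0,-1],[0,0,0,0,0,0,-1],[0,0,0,0,0,0,-1],[0,0,0,0,0,0,-1],[0,0,0,0,0,0,-1],[0,0,0,0,0,0,-1]]])

```text
time_s: 27.22
position: [0.5424, 0.0176, 0.1519]
eef_rot: [179.8, 0.0, 88.7]
wrist_force: [-2.2, -1.3, 14.1]
finger_gap: 0.004
gripper_force: 7.0
```

```bash
python3 -c "
from h import *
go(.542,.0178,.151,88.7)
im,d,K,R,t=look('scene'); W=cloud(d,K,R,t)
cv2.imwrite('pics/c5.png',cv2.resize(im[190:330,200:360],(640,560),interpolation=cv2.INTER_CUBIC)[...,::-1])
for nm,z0,z1,k in[('pale',.12,.142,'pale'),('dark',.143,.16,'dark')]:
    for P,uv in blob(W,im,(200,190,360,330),z0,z1,k): print(nm,rect(P),P[:,2].mean())"
```

```text
t 27.225 pos [0.5424 0.0176 0.1519] rot [179.8   0.   88.7] F [-2.2 -1.3 14.1] gap 0.004
shift [ 0.    -0.001  0.002] turn [ 0.024  0.002 -0.003]
pale (array([580.5, -37.6]), 58.3, 32.7, -2.1, 122) 0.1327095023072975
pale (array([486.5, -31.9]), 31.0, 27.8, -1.3, 61) 0.1325269163384623
dark (array([541.3,  21. ]), 139.7, 27.8, 88.4, 301) 0.1498598419871113
```

View pics/c5.png

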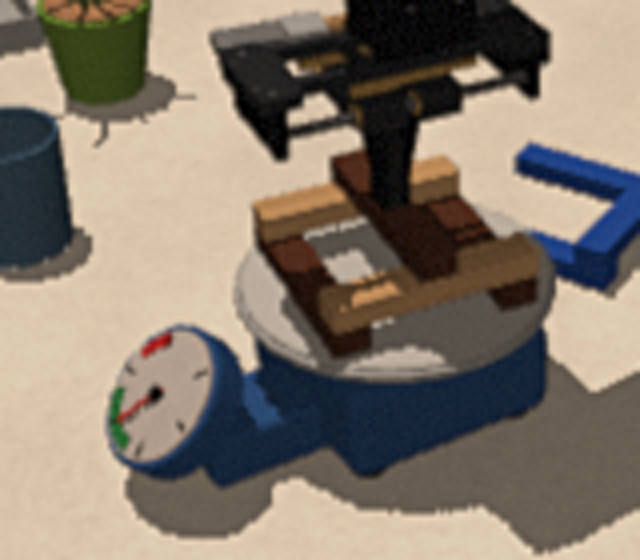

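The needle is in the middle of the green band. The force is 14 N and everything is still in place, so I'm handing in.

```bash
python3 -c "
from rig import env
print(env.job_done())"
```

```text
the job is handed in; nothing more can be done
None
```

I finished the trivet and handed the job in at about 27 s. Both slats are in place, and the fingers press the dark slat with about 14 N, holding the pan near 15 mm with the needle mid-green; no verdict came back.

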